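# Prime the line with the bench hand pump

## Robot

A 6-joint arm with a two-finger parallel gripper is mounted at the origin on a cart in front of the work surface, level with it; the furniture and walls round the work are solid. World frame = base frame: x ahead of the robot, y to its left, z up, the work surface at z = 0. Lengths are in mm, angles in rad, forces in N, time in s.
With the tool pointing down it reaches from about 275 to 750 mm from the base axis. Payload 10.2 kg.
Tool frame: the origin (TCP) lies between the finger pads; the fingertips stand 11 mm ahead of it and the grasp point (between the pads) lies 8 mm behind it; z points along the fingers, y is the line along which they close (so a half turn about z gives the same grasp; the last joint's range is limited). The gripper opens to 85 mm and grips with 20 to 120 N. Pads are 22 mm wide; open, the fingers measure 114 mm over their backs; the gripper's body (76 mm by 85 mm) begins 54 mm behind the grasp point. The pads swing forward as they close: fully open they stand 13 mm farther back than shut.
Start: joints at [-0.223, 0.313, 1.498, -0, 1.331, -0.223], TCP at [525.006, -0.013, 202.894] pointing down, gripper open.
Joint ranges: [-2.94, 2.94], [-0.97, 2.17], [0.19, 2.56], [-1.23, 4.37], [0.02, 3.11], [-2.88, 2.88]. Speed limits (rad/s): [2.39, 2.39, 3.01, 3.14, 3.14, 3.14].

## Interface

Orientations are given as a unit quaternion [w, x, y, z].
In Python, from rig import sense, eyes, finish_job gives the robot as it stands.
- The arm moves only by the shell command python3 -m jog 'ROWS' [FORCE]. ROWS is JSON, a list of rows, each a list of 7 numbers: the shift along the tool's x, y, z in m, then the turn, a rotation vector about the tool's x, y, z in rad, then the finger opening in m, from 0 to 0.0854. In form: [[dx, dy, dz, rx, ry, rz, gripper], ...]. A call has 1 to 5 rows; each row shifts and turns the commanded pose from where the row before left it, along the tool's axes as they then stand; what a row does not reach is not made up. A row lasts 1/10 s, in which the tool goes at most 50 mm and 8.59 degrees, less where a joint would pass 70% of its speed; a pose out of reach is approached as far as the arm can. A call is refused whole if a number of a shift passes 0.05 or a number of a turn 0.15, either way. A call with a gripper value outside its range is refused whole. The fingers move at their own pace and stop on an object; FORCE is the grip in N (left out, the last holds). Time passes only in rows, so rows that do not move let the fingers close. It gives the time, the measured TCP pose, the force, the opening and the grip force at its end, in the units of the state.
- sense(): the state, without advancing time (a new reading comes with each control period).
- eyes.capture(name): name is "scene" or "side" or "wrist"; returns the picture (384x512x3 uint8, red, green, blue); there is no depth.
- eyes.calibration(name): a dict with "fx", "fy", "cx", "cy" (pixels), "cam_to_world" (4x4, takes a point from camera to world coordinates); the wrist camera has in their place "mount" (4x4, takes a point from camera to tool coordinates, whose origin is the TCP and whose axes are the flange's). Camera axes: x right, y down, z forward; pixel columns grow to the right and rows downward; lengths in mm; the calibration is good to about 2 mm. The wrist camera is an equidistant fisheye: a pixel r from the principal point sees the ray r / f radians off the axis. A picture is of the moment at which its call begins: read the wrist's pose just before it. calibration takes no time and is no camera call.
- finish_job(): hands the job in; it is judged then, once.
The state is a dict: "time_s": time; "joints": joint angles; "dq": joint speeds; "tau": joint torques, N m; "eef_pos": TCP position; "ee_rot": TCP orientation; "force": force on the tool from outside, world axes, zero at the start; "wrist_torque": the same for the moment, N m; "grip_width": opening from 0.0 (shut) to 1.0 (fully open); "grip_force": force on a finger pad.
Only numpy, scipy, OpenCV 4.12 (cv2) and the standard library are available. Lean on these libraries where they do the work, as an engineer would, in place of code of your own. Each camera call takes 0.05 s, during which the arm holds its last target. There are 200 camera calls.

## Task

Two bench priming pumps stand on the worktop: one is already primed, its steel indicator pin standing fully out; the other's pin is still low. Pump the unprimed one by pressing its black mushroom plunger with your fingertips from above, in full strokes all the way down and letting it spring all the way back up each time, until its pin stands as far out as on the primed pump, and leave the plunger up. Only press: do not grip the plunger, do not touch either pin, do not pump the primed one, and leave the bottles and the small filter where they stand.

Things in the scene. Friction and masses are not known exactly. Their poses are not given: they have to be found in the camera images.
- pump_a: the unprimed pump: a grey block 56 x 126 mm, top at z = 80 mm, on a dark foot plate 74 x 150 x 8 mm, fixed to the bench. Origin: centre of its underside; local y runs along the block. Black mushroom plunger on the local axis x = 0, y = -37.5 mm; indicator pin at x = 0, y = +37.5 mm (steel collar, top at z = 88 mm). 
- plunger_a_top (a point): centre of the top face of the black plunger head of the pump (flat round head 38 mm in diameter, 14 mm thick from its underside cone to the top; rod 12 mm); at rest z = 0.124, bottomed z = 0.104. It moves with the plunger
- plunger_a (a joint): unprimed pump: plunger's vertical slide in m: 0 = up at rest, 0.020 = bottomed. Spring: about 4 N at the top, 12 N at the bottom, plus about 1.5 N of ratchet. A ratchet lifts the pin on the down stroke: each full stroke (17 mm or more, then back to within 2 mm of the top) lifts it 6.5 mm (the first 2 to 8 mm); short strokes lift it little or not at all. 3 to 5 strokes are needed; more do no harm.
- pin_a (a joint): unprimed pump: steel pin's vertical slide in m (8 mm rod, 11 mm head, its top at z = 0.091 + value): 0 = in, 0.032 to 0.033 = fully out, stop 0.034. It starts somewhere between 0 and 0.013, stays where the ratchet leaves it, and is fully out above 0.029.
- pump_b: the primed pump, of the same make; leave it alone: a grey block 56 x 126 mm, top at z = 80 mm, on a dark foot plate 74 x 150 x 8 mm, fixed to the bench. Origin: centre of its underside; local y runs along the block. Black mushroom plunger on the local axis x = 0, y = -37.5 mm; indicator pin at x = 0, y = +37.5 mm (steel collar, top at z = 88 mm). 
- plunger_b_top (a point): centre of the top face of the black plunger head of the pump (flat round head 38 mm in diameter, 14 mm thick from its underside cone to the top; rod 12 mm); at rest z = 0.124, bottomed z = 0.104. It moves with the plunger
- plunger_b (a joint): primed pump: plunger's vertical slide in m: 0 = up at rest, 0.020 = bottomed. Spring: about 4 N at the top, 12 N at the bottom, plus about 1.5 N of ratchet. It must not be pressed.
- pin_b (a joint): primed pump: steel pin's vertical slide in m (8 mm rod, 11 mm head, its top at z = 0.091 + value): 0 = in, 0.032 to 0.033 = fully out, stop 0.034. It starts at 0.0325 and stays there.
- blue_cap_bottle: bystander: loose clear bottle with a blue cap, 47 mm in diameter, 122 mm high, between the two pumps; origin at the centre of its underside
- rinse_bottle: bystander: loose white bottle with a red cap, 56 mm in diameter, 132 mm high, behind the pumps; origin at the centre of its underside
- syringe_filter: bystander: loose small white disc filter, 27 mm in diameter, 16 mm high, in front between the pumps; origin at the centre of its underside
Mind the look-alikes: they are no part of the job. Leave any blue look-alike of the pump_a alone.

How it is judged:
By the outcome, as a careful person would: the job done as asked, in the order asked, and still so for the second after the job is handed in, with the robot touching nothing.
It also fails if it takes over 38 s, if anything falls off the work surface, if the arm or the gripper's body presses on something with over 40 N, if the wrist force passes 120 N, or if a joint passes its speed limit or range.

## Working session

There is one attempt and no reset: what is moved stays moved. The work goes in short steps, Python scripts to look and compute and a shell command to move; the robot and the scene stay as the last step left them, time stands still between calls to the robot, and variables do not carry over. Pictures are saved under pics/ and viewed, at most 10 in all, crops included, and the job is handed in when it is done.

```bash
mkdir -p pics
python3 - <<'E'
from rig import sense, eyes
import cv2, numpy as np
a=eyes.capture("scene");b=eyes.capture("side")
cv2.imwrite("pics/a.png",a[...,::-1]);cv2.imwrite("pics/b.png",b[...,::-1])
cv2.imwrite("pics/ab.png",np.hstack([a,b])[...,::-1])
s=sense();print(s["time_s"],s["eef_pos"],s["ee_rot"],s["force"],s["grip_width"])
for n in("scene","side"):
  c=eyes.calibration(n);print(c["fx"],c["cx"],c["cy"],np.round(c["cam_to_world"],3).tolist())
E
```

```text
0.1 [5.24731181e+02 4.19263442e-02 2.02392356e+02] [-5.07947035e-04  7.07119084e-01  7.07094228e-01 -3.09771697e-04] [ 0.17438976 -0.43794537  0.67549196] 1.0021105135880644
486.58091136843126 260.19979943039783 191.11203720664648 [[0.447, -0.677, 0.584, -168.012], [-0.894, -0.344, 0.286, -376.454], [0.007, -0.65, -0.76, 1051.381], [0.0, 0.0, 0.0, 1.0]]
494.8843844691858 246.73910433618747 193.1341405368909 [[-0.921, 0.313, -0.231, 856.081], [0.389, 0.761, -0.52, 649.519], [0.013, -0.569, -0.822, 1209.509], [0.0, 0.0, 0.0, 1.0]]
```

View pics/a.png

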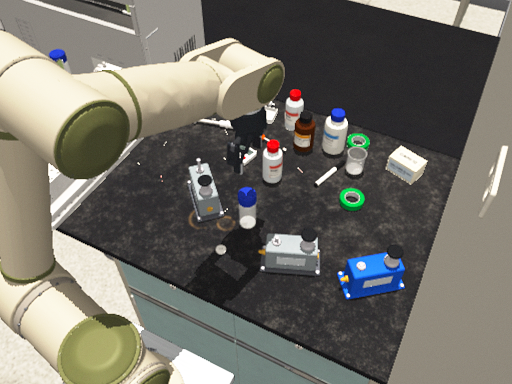

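View pics/b.png

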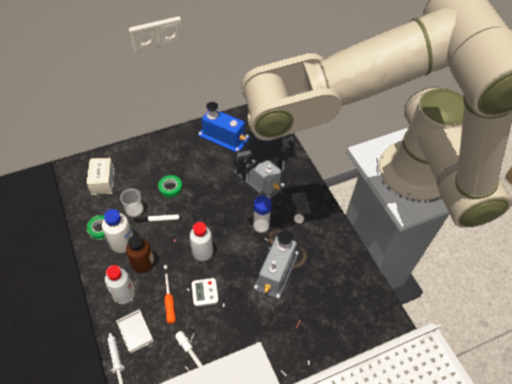

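Candidates in the scene view are the left grey pump (205,190), whose pin at (198,162) looks tall, the right grey pump (290,255), whose pin at (277,241) looks low, and the blue look-alike (372,275). The right grey pump fits pump_a, so I'll confirm it in a crop and measure.

```bash
cat > h.py <<'E'
from rig import sense, eyes
import cv2, numpy as np
def cast(n,u,v,z):
    c=eyes.calibration(n);T=np.array(c["cam_to_world"])
    d=T[:3,:3]@[(u-c["cx"])/c["fx"],(v-c["cy"])/c["fy"],1]
    return np.round(T[:3,3]+d*(z-T[2,3])/d[2],1)
E
python3 - <<'E'
from h import *
a=cv2.imread("pics/a.png")
cv2.imwrite("pics/c.png",cv2.resize(a[145:305,180:340],None,fx=3.6,fy=3.6,interpolation=cv2.INTER_CUBIC))
for p in [(309,235,124),(277,241,95),(205,181,124),(198,161,123)]: print(p,cast("scene",*p))
hsv=cv2.cvtColor(a,cv2.COLOR_BGR2HSV)
m=(a.max(2)<45).astype(np.uint8);m[:, :298]=0;m[:,322:]=0;m[:226]=0;m[256:]=0
n,l,s,c=cv2.connectedComponentsWithStats(m);print(s[1:],c[1:])
E
```

```text
(309, 235, 124) [ 475.6 -189.2  124. ]
(277, 241, 95) [ 445.2 -122.1   95. ]
(205, 181, 124) [511.1 113.2 124. ]
(198, 161, 123) [564.5 166.6 123. ]
[[301 228  16  13  44]
 [312 229   1   1   1]
 [314 232   2   1   2]
 [299 234   1   1   1]
 [306 234   1   1   1]
 [318 248   1   1   1]] [[307.29545455 235.86363636]
 [312.         229.        ]
 [314.5        232.        ]
 [299.         234.        ]
 [306.         234.        ]
 [318.         248.        ]]
```

View pics/c.png

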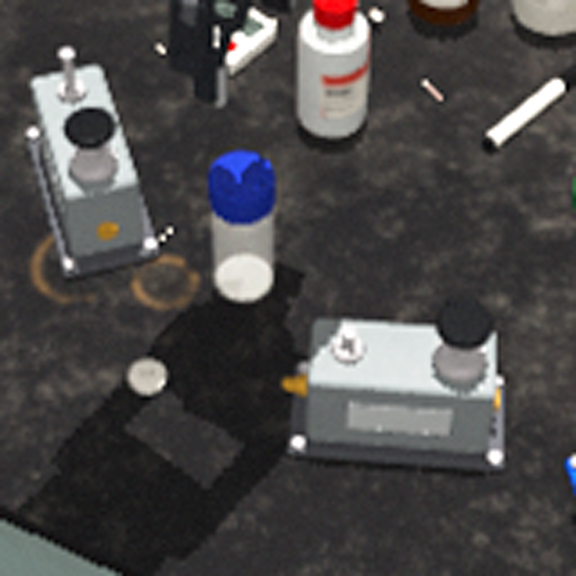

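The crop confirms it: the left pump's pin stands tall (crop 67,55), while the right pump's pin is low (347,343), with its black plunger head at crop (464,316). That makes the right one pump_a. I'll approach above it with the fingers shut.

```bash
python3 - <<'E'
from h import *
p=cast("scene",308.9,232.8,124);q=cast("scene",276.4,240.3,98);print(p,q,np.hypot(*(p-q)[:2]))
E
python3 -m jog '[[-0.04,-0.01,0,0,0,0,0],[-0.04,-0.01,0,0,0,0,0],[-0.04,-0.01,0,0,0,0,0],[-0.04,-0.01,0,0,0,0,0],[-0.03,-0.01,0,0,0,0,0]]'
python3 -m jog '[[0,0,0,0,0,0,0],[0,0,0,0,0,0,0],[0,0,0,0,0,0,0]]'
python3 - <<'E'
from h import *
s=sense();print(s["time_s"],s["eef_pos"],s["ee_rot"],s["force"],s["grip_width"])
w=eyes.capture("wrist");b=eyes.capture("scene")
cv2.imwrite("pics/w.png",w[...,::-1]);cv2.imwrite("pics/b2.png",b[...,::-1])
c=eyes.calibration("wrist");print({k:np.round(v,2).tolist() for k,v in c.items() if not isinstance(v,str)})
E
```

```text
[ 481.3 -186.5  124. ] [ 444.5 -120.8   98. ] 75.30424954808328
time_s: 0.6
eef_pos: [474.2, -192.0, 202.6]
ee_rot: [-0.0, 0.707, 0.707, -0.0]
force: [0.5, 0.2, -0.9]
grip_width: 0.144
grip_force: 0.0
time_s: 0.9
eef_pos: [475.2, -189.1, 202.8]
ee_rot: [-0.0, 0.707, 0.707, 0.0]
force: [-0.7, 0.3, -0.3]
grip_width: 0.002
grip_force: 0.0
0.9 [ 475.1891453  -189.10434912  202.76878267] [-2.51068374e-04  7.06780777e-01  7.07432586e-01  7.93999410e-05] [-0.68567269  0.28569917 -0.33709122] 0.0018986334241134625
{'fx': 297.32, 'fy': 297.32, 'cx': 258.46, 'cy': 191.51, 'mount': [[0.0, -0.95, -0.3, 76.72], [1.0, -0.0, 0.0, -0.15], [-0.0, -0.3, 0.95, -171.15], [0.0, 0.0, 0.0, 1.0]]}
```

View pics/w.png

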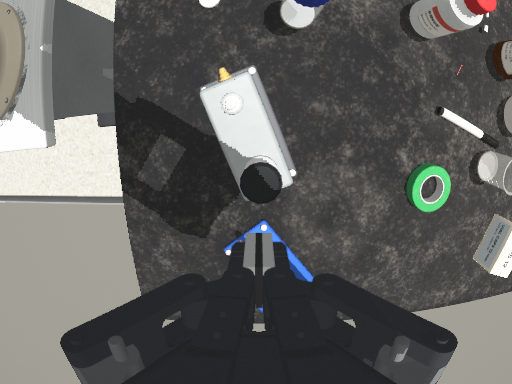

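The wrist view shows pump_a's head at about (261,183) and its low pin at (232,103), with the blue look-alike behind the fingers. I'll cast the head's ray onto z = 124.

Run:
```python
from h import *
from scipy.spatial.transform import Rotation as R
w=cv2.imread("pics/w.png")
m=(w.max(2)<40).astype(np.uint8);m[:158]=0;m[206:]=0;m[:,:238]=0;m[:,284:]=0
m=cv2.morphologyEx(m,cv2.MORPH_OPEN,np.ones((9,9)))
n,l,s,ce=cv2.connectedComponentsWithStats(m);print(s[1:],ce[1:])
s=sense();q=s["ee_rot"];Rt=R.from_quat([q[1],q[2],q[3],q[0]]).as_matrix()
c=eyes.calibration("wrist");M=np.array(c["mount"])
for (u,v,z) in [(261,182,124),(232,103,98)]:
    d=np.array([u-c["cx"],v-c["cy"]]);r=np.linalg.norm(d);t=r/c["fx"]
    ray=np.r_[d/r*np.sin(t),np.cos(t)]
    o=np.array(s["eef_pos"])+Rt@M[:3,3];D=Rt@M[:3,:3]@ray
    print(o+D*(z-o[2])/D[2])
```

```text
[[241 169  34  34 829]] [[255.85524729 186.79252111]]
[ 477.58237977 -181.82154626  124.        ]
[ 451.00967522 -113.6442479    98.        ]
```

Both views agree to about 5 mm, so I'll use the mean, (479.5, -184), and descend to just above the head.

```bash
python3 -m jog '[[0.005,0.004,0.02,0,0,0,0],[0,0,0.022,0,0,0,0],[0,0,0.02,0,0,0,0],[0,0,0,0,0,0,0],[0,0,0,0,0,0,0]]'
python3 - <<'E'
from h import *
a=eyes.capture("scene");b=eyes.capture("side")
cv2.imwrite("pics/d.png",np.hstack([cv2.resize(a[185:285,255:355],(400,400)),cv2.resize(b[120:220,210:310],(400,400))])[...,::-1])
E
```

```text
time_s: 1.5
eef_pos: [479.4, -184.6, 141.5]
ee_rot: [0.0, 0.707, 0.707, 0.0]
force: [-0.3, -0.6, 0.8]
grip_width: -0.003
grip_force: 0.0
```

View pics/d.png

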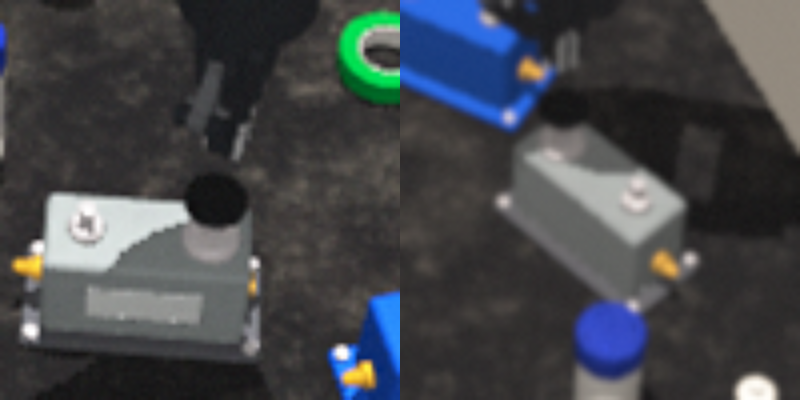

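In both crops the tips seem to sit above the head, with dark parts hard to separate. I'll brighten the crops and mark where the tip and head should project.

Run:
```python
from h import *
s=sense();p=np.array(s["eef_pos"]);out=[]
for n,(x,y) in (("scene",(280,200)),("side",(225,110))):
    a=eyes.capture(n)[...,::-1]
    im=np.clip(255*(a/255.)**0.45,0,255).astype(np.uint8)[y:y+60,x:x+60]
    im=cv2.resize(im,(400,400),interpolation=cv2.INTER_CUBIC)
    c=eyes.calibration(n);T=np.linalg.inv(c["cam_to_world"])
    for P,col in ((p-[0,0,11],(0,0,255)),(np.array([p[0],p[1],124]),(0,255,0))):
        q=T[:3,:3]@P+T[:3,3];u=c["fx"]*q[0]/q[2]+c["cx"];v=c["fy"]*q[1]/q[2]+c["cy"];print(n,u,v)
        cv2.circle(im,(int((u-x+.5)*400/60),int((v-y+.5)*400/60)),4,col,-1)
    out.append(im)
cv2.imwrite("pics/e.png",np.hstack(out))
```

```text
scene 308.31538240784545 231.31669443837615
scene 308.0636996539106 233.1098455951082
side 249.5942119544027 144.09490681694643
side 249.54988585778636 145.71974870174895
```

View pics/e.png

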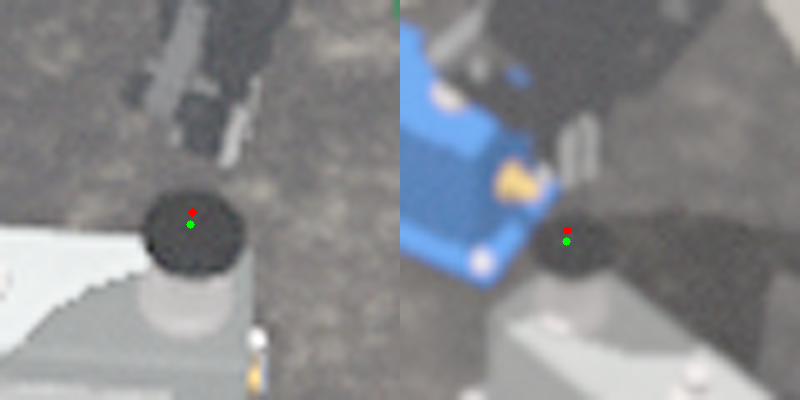

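Run:
```python
from h import *
for z in (124,135,145,155,165): print(z,cast("scene",311.5,223.5,z),cast("side",252,137,z))
print(sense()["eef_pos"],sense()["joints"])
```

```text
124 [ 509.2 -181.5  124. ] [ 460.2 -212.6  124. ]
135 [ 501.1 -183.8  135. ] [ 464.2 -203.9  135. ]
145 [ 493.8 -185.9  145. ] [ 467.8 -196.   145. ]
155 [ 486.5 -188.   155. ] [ 471.5 -188.   155. ]
165 [ 479.2 -190.1  165. ] [ 475.1 -180.1  165. ]
[ 479.44244483 -185.1421322   141.87655511] [-5.96786585e-01  3.44402948e-01  1.62108736e+00  4.15500816e-06
  1.17438564e+00 -5.97028280e-01]
```

Triangulated, the visible tip sits at about z = 155–160 and x, y ≈ (480, -187). It is centred but higher than nominal, so I'll descend in small steps and use the force to find contact.

```bash
python3 -m jog '[[0,0,0.006,0,0,0,0],[0,0,0.006,0,0,0,0],[0,0,0,0,0,0,0]]'; python3 -m jog '[[0,0,0.006,0,0,0,0],[0,0,0,0,0,0,0]]'
```

```text
time_s: 2.0
eef_pos: [478.5, -184.7, 127.9]
ee_rot: [-0.001, 0.707, 0.707, -0.0]
force: [-0.9, -0.3, 0.6]
grip_width: 0.002
grip_force: 0.0
time_s: 2.2
eef_pos: [478.7, -184.8, 122.1]
ee_rot: [-0.001, 0.707, 0.707, -0.0]
force: [0.6, -0.5, 0.3]
grip_width: 0.001
grip_force: 0.0
```

```bash
python3 -m jog '[[0,0,0.006,0,0,0,0],[0,0,0,0,0,0,0]]'; python3 -m jog '[[0,0,0.005,0,0,0,0],[0,0,0,0,0,0,0]]'|grep -E "pos|force:"
python3 - <<'E'
from h import *
out=[]
for n,(x,y) in (("scene",(280,200)),("side",(225,110))):
    a=eyes.capture(n)[...,::-1]
    im=np.clip(255*(a/255.)**0.45,0,255).astype(np.uint8)[y:y+60,x:x+60]
    out.append(cv2.resize(im,(400,400),interpolation=cv2.INTER_CUBIC))
cv2.imwrite("pics/f.png",np.hstack(out))
E
```

```text
time_s: 2.4
eef_pos: [478.7, -184.8, 116.1]
ee_rot: [-0.001, 0.707, 0.707, -0.0]
force: [0.4, 0.4, 0.1]
grip_width: -0.002
grip_force: 0.0
eef_pos: [478.7, -184.8, 111.3]
force: [-0.0, 1.1, 0.9]
grip_force: 0.0
```

View pics/f.png

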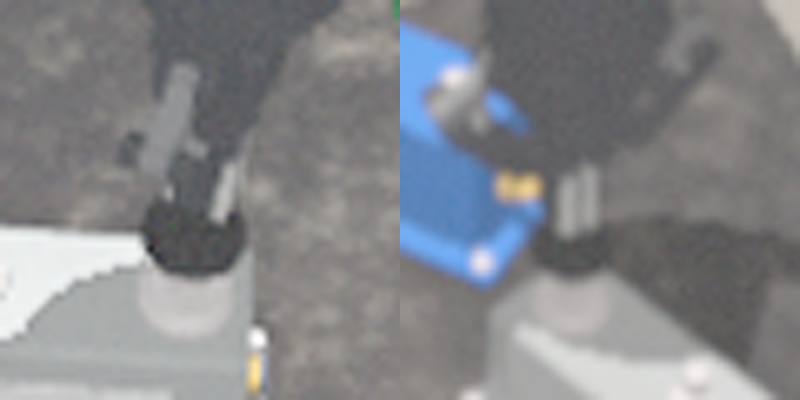

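The tips are now just over the head, centred at (205,215) in the scene crop and (580,235) in the side crop. I'll carry on to contact.

```bash
for i in 1; do python3 -m jog '[[0,0,0.003,0,0,0,0],[0,0,0,0,0,0,0]]'|grep -E "pos|force:"; python3 -m jog '[[0,0,0.003,0,0,0,0],[0,0,0,0,0,0,0]]'|grep -E "pos|force:";python3 -m jog '[[0,0,0.003,0,0,0,0],[0,0,0,0,0,0,0]]'|grep -E "pos|force:"; done
```

```text
eef_pos: [478.9, -184.9, 108.6]
force: [-0.6, -0.3, -0.7]
grip_force: 0.0
eef_pos: [478.9, -184.9, 105.5]
force: [0.1, 0.2, 0.4]
grip_force: 0.0
eef_pos: [478.9, -184.9, 102.5]
force: [0.4, 0.5, -0.5]
grip_force: 0.0
```

```bash
python3 -m jog '[[0,0,0.003,0,0,0,0],[0,0,0,0,0,0,0]]'|grep -E "pos|force:"; python3 -m jog '[[0,0,0.003,0,0,0,0],[0,0,0,0,0,0,0]]'|grep -E "pos|force:"
python3 - <<'E'
from h import *
out=[]
for n,(x,y) in (("scene",(270,200)),("side",(225,110))):
    a=eyes.capture(n)[...,::-1]
    im=np.clip(255*(a/255.)**0.45,0,255).astype(np.uint8)[y:y+60,x:x+60]
    out.append(cv2.resize(im,(400,400),interpolation=cv2.INTER_CUBIC))
cv2.imwrite("pics/g.png",np.hstack(out))
E
```

```text
eef_pos: [478.8, -184.9, 99.5]
force: [-0.5, 0.4, 1.1]
grip_force: 0.0
eef_pos: [478.8, -184.9, 96.5]
force: [-0.6, -1.0, 0.3]
grip_force: 0.0
```

View pics/g.png

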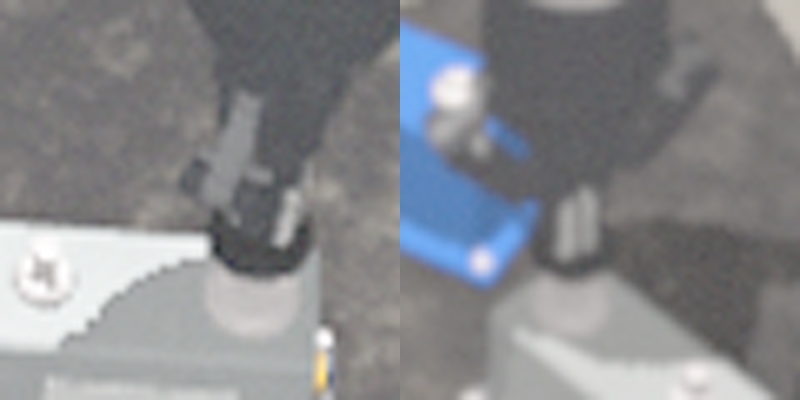

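The visible near edge of the tips now overlaps the head, at (270,245) in the scene crop and (580,255) in the side crop. The head hasn't moved and there's no force, so contact is imminent.

```bash
python3 -m jog '[[0,0,0.003,0,0,0,0],[0,0,0,0,0,0,0]]'|grep -E "pos|force:"; python3 -m jog '[[0,0,0.003,0,0,0,0],[0,0,0,0,0,0,0]]'|grep -E "pos|force:"; python3 -m jog '[[0,0,0.003,0,0,0,0],[0,0,0,0,0,0,0]]'|grep -E "time|pos|force:"
```

```text
eef_pos: [479.3, -185.2, 94.1]
force: [-1.2, 1.3, 5.1]
grip_force: 2.2
eef_pos: [479.3, -185.2, 91.3]
force: [-1.4, 1.4, 6.7]
grip_force: 3.3
time_s: 4.4
eef_pos: [479.3, -185.2, 88.4]
force: [-1.4, 0.5, 7.2]
grip_force: 3.9
```

Contact came at TCP z ≈ 95.5, with a 5 N spring force, so bottom should be near 75.5.

```bash
python3 -m jog '[[0,0,0.005,0,0,0,0],[0,0,0.004,0,0,0,0],[0,0,0,0,0,0,0]]'|grep -E "pos|force:"; python3 -m jog '[[0,0,0.003,0,0,0,0],[0,0,0,0,0,0,0]]'|grep -E "pos|force:"; python3 -m jog '[[0,0,0.002,0,0,0,0],[0,0,0,0,0,0,0]]'|grep -E "time|pos|force:"
```

```text
eef_pos: [479.4, -185.2, 79.6]
force: [-2.1, 0.8, 10.8]
grip_force: 5.4
eef_pos: [479.4, -185.2, 76.9]
force: [-3.2, 1.6, 12.8]
grip_force: 6.1
time_s: 5.1
eef_pos: [479.4, -185.3, 75.6]
force: [-3.9, 2.4, 16.9]
grip_force: 8.4
```

It has bottomed out, with the force rising to 17 N. I'll release it, check, and then cycle.

```bash
python3 -m jog '[[0,0,-0.012,0,0,0,0],[0,0,-0.012,0,0,0,0],[0,0,0,0,0,0,0],[0,0,0,0,0,0,0]]'|grep -E "pos|force:"; python3 -m jog '[[0,0,0.008,0,0,0,0],[0,0,0.008,0,0,0,0],[0,0,0.008,0,0,0,0],[0,0,0,0,0,0,0],[0,0,0,0,0,0,0]]'|grep -E "time|pos|force:"
```

```text
eef_pos: [478.8, -184.9, 97.4]
force: [-0.2, -0.2, -0.3]
grip_force: 0.0
time_s: 6.0
eef_pos: [479.4, -185.2, 75.5]
force: [-6.6, 3.3, 25.3]
grip_force: 13.1
```

```bash
python3 -m jog '[[0,0,-0.012,0,0,0,0],[0,0,-0.012,0,0,0,0],[0,0,-0.001,0,0,0,0],[0,0,0,0,0,0,0]]'|grep -E "pos|force:"; python3 -m jog '[[0,0,0.008,0,0,0,0],[0,0,0.008,0,0,0,0],[0,0,0.008,0,0,0,0],[0,0,0,0,0,0,0],[0,0,0,0,0,0,0]]'|grep -E "time|pos|force:"
python3 -m jog '[[0,0,-0.012,0,0,0,0],[0,0,-0.012,0,0,0,0],[0,0,0,0,0,0,0],[0,0,0,0,0,0,0]]'|grep -E "pos|force:"; python3 -m jog '[[0,0,0.008,0,0,0,0],[0,0,0.008,0,0,0,0],[0,0,0.008,0,0,0,0],[0,0,0,0,0,0,0],[0,0,0,0,0,0,0]]'|grep -E "time|pos|force:"
python3 -m jog '[[0,0,-0.012,0,0,0,0],[0,0,-0.012,0,0,0,0],[0,0,0,0,0,0,0],[0,0,0,0,0,0,0]]'|grep -E "pos|force:"; python3 -m jog '[[0,0,0.008,0,0,0,0],[0,0,0.008,0,0,0,0],[0,0,0.008,0,0,0,0],[0,0,0,0,0,0,0],[0,0,0,0,0,0,0]]'|grep -E "time|pos|force:"
```

```text
eef_pos: [478.6, -184.8, 97.9]
force: [0.9, 0.4, -0.4]
grip_force: 0.0
time_s: 6.9
eef_pos: [479.2, -185.1, 75.6]
force: [-4.2, 3.8, 20.6]
grip_force: 9.7
eef_pos: [478.5, -184.7, 97.6]
force: [-1.0, 0.8, -0.1]
grip_force: 0.0
time_s: 7.8
eef_pos: [479.2, -185.1, 75.6]
force: [-4.3, 2.5, 19.9]
grip_force: 10.0
eef_pos: [478.5, -184.7, 97.6]
force: [-0.3, 0.3, -0.2]
grip_force: 0.0
time_s: 8.7
eef_pos: [479.2, -185.1, 75.5]
force: [-5.8, 3.2, 20.0]
grip_force: 9.9
```

That makes five full strokes. I'll add one more, which does no harm, then retreat and check.

```bash
python3 -m jog '[[0,0,-0.012,0,0,0,0],[0,0,-0.012,0,0,0,0],[0,0,0,0,0,0,0],[0,0,0,0,0,0,0]]'|grep -E "pos|force:"; python3 -m jog '[[0,0,0.008,0,0,0,0],[0,0,0.008,0,0,0,0],[0,0,0.008,0,0,0,0],[0,0,0,0,0,0,0],[0,0,0,0,0,0,0]]'|grep -E "time|pos|force:"
python3 -m jog '[[0,0,-0.012,0,0,0,0],[0,0,-0.012,0,0,0,0],[0,0,-0.03,0,0,0,0],[0,0,-0.03,0,0,0,0],[0,0,-0.03,0,0,0,0]]'|grep -E "pos|force:"
python3 -m jog '[[0.03,0.01,-0.01,0,0,0,0],[0.03,0.01,0,0,0,0,0],[0.03,0.01,0,0,0,0,0],[0,0,0,0,0,0,0],[0,0,0,0,0,0,0]]'|grep -E "time|pos|force:"
python3 - <<'E'
from h import *
a=eyes.capture("scene");cv2.imwrite("pics/z.png",cv2.resize(a[145:305,180:340],None,fx=3.6,fy=3.6,interpolation=cv2.INTER_CUBIC)[...,::-1])
E
```

```text
eef_pos: [478.5, -184.7, 97.6]
force: [0.5, 0.1, -0.0]
grip_force: 0.0
time_s: 9.6
eef_pos: [479.2, -185.1, 75.6]
force: [-5.4, 2.2, 19.9]
grip_force: 9.9
eef_pos: [478.6, -184.8, 188.5]
force: [-0.2, -0.5, -0.8]
grip_force: 0.0
time_s: 10.6
eef_pos: [508.8, -94.7, 197.7]
force: [-0.3, -1.2, -0.4]
grip_force: 0.0
```

View pics/z.png

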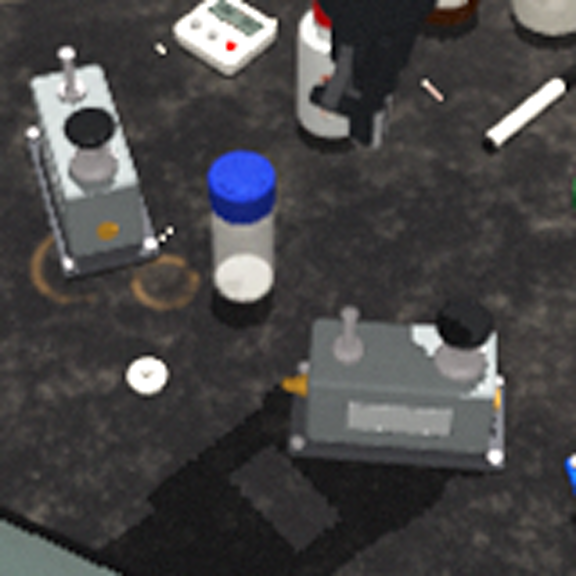

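The picture shows pump_a's pin standing at (348,313), about as far above its collar as pump_b's at (67,52). The plunger is up at (465,322), and the bottles and filter are where they were.

```bash
python3 -c "
from rig import finish_job;print(finish_job())"
```

```text
the job is handed in; nothing more can be done
None
```

I pumped the unprimed pump with six full strokes: in the final picture its pin stands about as far out as the primed pump's and its plunger is back up, nothing else was moved, and the job is handed in.

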